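# Spread the retaining ring over the shaft groove

### The arm

A 7-joint arm with a two-finger parallel gripper is mounted at the origin on a cart in front of the work surface, level with it; the furniture and walls round the work are solid. World frame = base frame: x ahead of the robot, y to its left, z up, the work surface at z = 0. Lengths are in m, angles in rad, forces in N, time in s.
With the tool pointing down it reaches from about 0.4 to 0.875 m from the base axis. Payload 19.3 kg.
Tool frame: the origin (TCP) lies midway between the tips of the shut fingers; the grasp point (between the pads) lies bot.tcp_to_grasp behind it (bot.tcp_to_grasp is the distance from the TCP to the grasp point, in m); z points along the fingers, y is the line along which they close (so a half turn about z gives the same grasp; the last joint's range is limited). The gripper opens to 85 mm and grips with 20 to 120 N. Pads are 22 mm wide; open, the fingers measure 114 mm over their backs; the gripper's body (76 mm by 85 mm) begins 54 mm behind the grasp point. The pads swing forward as they close: fully open they stand 13 mm farther back than shut.
Start: joints at [-0.07, 0.521, -0.036, 1.599, 0.021, 1.021, -0.113], TCP at [0.625, -0, 0.231] pointing down, gripper open.
Joint ranges: [-2.91, 2.91], [-0.3, 2.13], [-1.5, 1.42], [0.17, 2.43], [-1.26, 4.41], [0.16, 1.93], [-2.52, 2.52]. Speed limits (rad/s): [1.89, 1.89, 2.39, 2.39, 3.01, 3.01, 3.01].

### API

Orientations are given as [roll, pitch, yaw] about the fixed x, y, z axes, in that order (R = Rz(yaw) Ry(pitch) Rx(roll)).
In Python, from workcell import observe, imaging, bot gives the robot as it stands.
- The arm moves only by the tool send_rows, never from a script. Its argument "plan" is text: rows parted by semicolons, each of 7 numbers parted by spaces: the shift along the tool's x, y, z in m, then the turn, a rotation vector about the tool's x, y, z in degrees, then the finger opening in m, from 0 to 0.0854. In form: dx dy dz rx ry rz claw; .... A call has 1 to 10 rows; each row is the pose to reach, as a shift and turn from the pose commanded when the call began, along the tool's axes at that moment; what a row does not reach only later rows make up. A row lasts 1/12 s, in which the tool goes at most 41.7 mm and 7.16 degrees, less where a joint would pass 70% of its speed; a pose out of reach is approached as far as the arm can. A call with a gripper value outside its range is refused whole. The fingers move at their own pace and stop on an object; "grip_force" is the grip in N (left out, the last holds). Time passes only in rows, so rows that repeat a pose let the fingers close. It gives the time, the measured TCP pose, the force, the opening and the grip force at its end, in the units of the state.
- observe(): the state, without advancing time (a new reading comes with each control period).
- imaging.grab_frame(name): name is "scene" or "top"; returns a dict with "color" (480x640x3 uint8, red, green, blue), "fx", "fy", "cx", "cy" (pixels), "eye" and "orientation" of the camera in the world. Camera axes: x right, y down, z forward; pixel columns grow to the right and rows downward; lengths in m; the calibration is good to about 2 mm. A picture is of the moment at which its call begins. There is no depth.
- bot.job_done(): hands the job in; it is judged then, once.
The state is a dict: "clock": time; "qpos": joint angles; "qd": joint speeds; "joint_efforts": joint torques, N m; "position": TCP position; "tool_rot": TCP orientation; "force": force on the tool from outside, world axes, zero at the start; "moment": the same for the moment, N m; "grip_width": finger opening in m; "finger_force": force on a finger pad.
Only numpy, scipy, OpenCV 4.12 (cv2) and the standard library are available. Lean on these libraries where they do the work, as an engineer would, in place of code of your own. Each camera call takes 0.05 s, during which the arm holds its last target. There are 200 camera calls.

### The job

Take the spring pliers by their two grip bars and pull them, with the retaining ring on their tips, up out of the slotted rack. With the bars squeezed fully so that the ring is spread, slide it without forcing over the free end of the shaft stub until it is right over the groove just in front of the brass collar, and finish while still holding it there: spread open, upright, centred round the shaft, carried by the gripper alone and ready to be let into the groove. Leave the spare rings in their slots and the loupe and the tweezers where they are, and keep the arm off the hanging lamp cable and the lamp.

Things in the scene. Friction and masses are not known exactly. Their poses are not given: they have to be found in the camera images.
- rack: Fixed wooden rack, 96 x 72 mm in plan, 42 mm high, origin at the centre of its underside. Three slots lie along its own y, at x = -32, 0 and 32 mm: 7.5 mm wide, floor at z = 8 mm, cheeks 60 mm long, 34 mm high, 6 mm thick, ends open. The pliers stand in any one slot, the spare rings in the others.
- ring_pliers: Spring pliers, 152 mm tall, 0.16 kg, carrying on their tips for good a steel ring on whose flat foot they stand upright. Origin at the underside of the foot, z up. The ring is a plate 6 mm thick in the body's y-z plane, 52 mm across, foot 32 mm long, gap at the top; its axis is the body's x, and either side may face the pedestal. The handles form a V above it.
- ring_center (a point): Centre of the ring, on its mid-plane, 26 mm above the foot.
- grip_bar_l (a point): Middle of the black round grip bar at the top of the handle on the body's +y side: a bar 12 mm thick and 26 mm long along the body's x. Relaxed it is 26 mm to the side of and 120 mm above the ring centre.
- grip_bar_r (a point): The like bar on the -y side. Pinch the two bars together from above (relaxed 64 mm over their outsides): squeezed fully, they are 29 mm over their outsides and have risen 5 mm, to 125 mm above the ring centre.
- spread (a joint): Angle of each handle: 0 relaxed, 0.3 rad at the stop. A spring needs about 3 N a finger to start and 10 N for full travel. Relaxed, the ring's four inner lands lie on a circle of 14 mm radius, too small for the shaft; fully squeezed they clear 19 mm radius about the same centre, and the ring is 62 mm wide.
- pedestal: Fixed grey bearing pedestal, 106 mm high, base plate 85 x 110 mm. Its steel shaft is level, 75 mm above the bench, and points along the body's -x (toward the robot). Measured from the bearing's face: free end with 3 mm chamfer at 39 mm, 16 mm radius down to 19 mm, then to 8 mm a groove of 12.5 mm radius, then a brass collar of 24 mm radius.
- shaft_nose (a point): Centre of the shaft's free end, on its axis, 75 mm above the bench.
- groove (a point): Centre of the groove (11 mm wide), on the shaft's axis, 25.5 mm behind the free end, 75 mm above the bench.
- spare_ring_a: Spare retaining ring without pliers, 61 mm high, standing in a slot. Leave alone.
- spare_ring_b: The second spare ring. Leave alone.
- loupe: Watchmaker's loupe, 35 mm across, 30 mm high, standing on the bench. Leave alone.
- tweezers_black: Black tweezers, 118 mm long, 9 mm high, lying on the bench. Leave alone.
- lamp_cable: Fixed black lamp cable, 20 mm thick, hanging in the air 0.45 to 0.5 m above the bench, to the left of the work; keep the arm's wrist off it. It runs away from the robot through about (x, y) = (0.2, -0.27), (0.3, -0.2), (0.4, -0.16), (0.58, -0.17), (0.8, -0.23) m. The lamp's straight arm, on the right, runs from (0.18, -0.54, 0.47) up to (0.65, -0.33, 0.63).
Things that resemble listed ones, but are neither listed nor needed, are in the scene too. There is more than one size of the pedestal; the one meant has the size given above.

How it is judged:
By the outcome, as a careful person would: the job done as asked, in the order asked, and still so for the second after the job is handed in, while the arm keeps its last pose, push and grip.
It also fails if it takes over 32 s, if anything falls off the work surface, if the arm or the gripper's body presses on something with over 40 N, if the wrist force passes 120 N, or if a joint passes its speed limit or range.

## Working session

There is one attempt and no reset: what is moved stays moved. The work goes in short steps, Python scripts to look and compute and a tool call to move; the robot and the scene stay as the last step left them, time stands still between calls to the robot, and variables do not carry over. Pictures are saved under pics/ and viewed, at most 10 in all, crops included, and the job is handed in when it is done.

Besides the shell and the picture viewer there is one more tool, called by a JSON object that holds its "name" and its "arguments". send_rows: Moves the arm, as the interface text tells. Its arguments: {"type":"object","properties":{"plan":{"type":"string"},"grip_force":{"type":"number"}},"required":["plan"]}

```bash
mkdir -p pics; ls
python3 - <<'E'
from workcell import observe, imaging, bot
import cv2
for n in("scene","top"):
    f=imaging.grab_frame(n); cv2.imwrite(f"pics/{n}0.png",f["color"][...,::-1])
    print(n,{k:f[k] for k in f if k!="color"})
print(observe(), bot.tcp_to_grasp)
E
```

```text
pics
scene {'fx': 500.4992607799463, 'fy': 500.4992607799463, 'cx': 324.3580052675275, 'cy': 246.13321276637987, 'eye': array([-0.20409879, -0.43691615,  0.73796208]), 'orientation': array([-2.12832759, -0.00986992, -1.28420882])}
top {'fx': 543.1984901995372, 'fy': 543.1984901995372, 'cx': 321.12425827107126, 'cy': 241.45904331243196, 'eye': array([ 0.36385151, -0.22396121,  1.39780071]), 'orientation': array([-3.02699058, -0.01561068, -1.55041598])}
{'clock': 0.1, 'qpos': array([-0.07018246,  0.52194077, -0.03636742,  1.59994828,  0.02114321,
        1.0210671 , -0.11276187]), 'qd': array([-2.31170664e-03, -1.06487092e-03, -6.84941206e-04, -1.41067823e-03,
       -7.74464683e-04, -2.56207080e-04, -4.40702493e-05]), 'joint_efforts': array([ 6.00351588e-03, -9.28489351e+01,  1.98515877e+00, -3.70530617e+01,
        1.82421418e-02,  5.33716375e-03, -2.83208755e-05]), 'position': array([ 6.24706425e-01, -4.53939974e-06,  2.30792281e-01]), 'tool_rot': array([-3.14060954e+00, -9.18377339e-07,  1.57081087e+00]), 'force': array([ 0.51431957, -1.0286029 , -0.21710166]), 'moment': array([ 0.01522392,  0.01963364, -0.04982326]), 'finger_force': 0.0, 'grip_width': 0.08537108057977498} 0.0187
```

View pics/scene0.png

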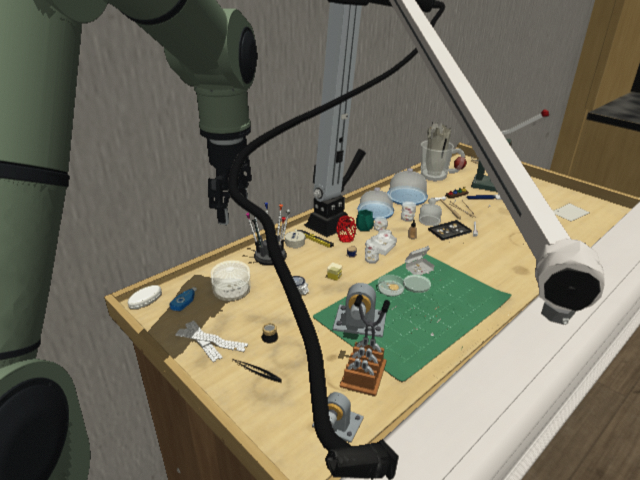

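View pics/top0.png

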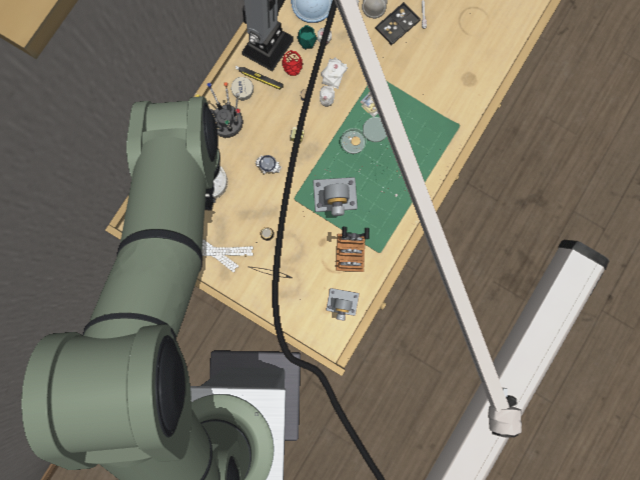

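The scene view shows pliers in the rack at about (365,340), with a pedestal at (358,305) and another at (340,415). The top view shows the rack at (350,250), with pedestals at (335,195) and (342,303). I'll enlarge both views.

```bash
cat > h.py <<'E'
import numpy as np, cv2
from scipy.spatial.transform import Rotation as R
from workcell import observe, imaging, bot
def ray(f,p):
    d=R.from_euler('xyz',f["orientation"]).apply([(p[0]-f["cx"])/f["fx"],(p[1]-f["cy"])/f["fy"],1.])
    return f["eye"],d
def atz(f,p,z):
    e,d=ray(f,p); return e+d*(z-e[2])/d[2]
def tri(f,p,g,q):
    (a,u),(b,v)=ray(f,p),ray(g,q)
    s=np.linalg.lstsq(np.stack([u,-v],1),b-a,rcond=None)[0]
    A,B=a+u*s[0],b+v*s[1]; return (A+B)/2,np.linalg.norm(A-B)
def proj(f,P):
    c=R.from_euler('xyz',f["orientation"]).inv().apply(np.atleast_2d(P)-f["eye"])
    return np.c_[f["cx"]+f["fx"]*c[:,0]/c[:,2],f["cy"]+f["fy"]*c[:,1]/c[:,2]]
def crop(f,x,y,w,h,s):
    return cv2.resize(f["color"][y:y+h,x:x+w,::-1],None,fx=s,fy=s,interpolation=cv2.INTER_CUBIC)
E
python3 - <<'E'
from h import *
s=imaging.grab_frame("scene");t=imaging.grab_frame("top")
np.save("s.npy",s,allow_pickle=True);np.save("t.npy",t,allow_pickle=True)
cv2.imwrite("pics/c1.png",crop(s,310,270,100,120,5))
cv2.imwrite("pics/c2.png",crop(t,300,165,100,110,5))
E
```

```text
(no output)
```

View pics/c1.png

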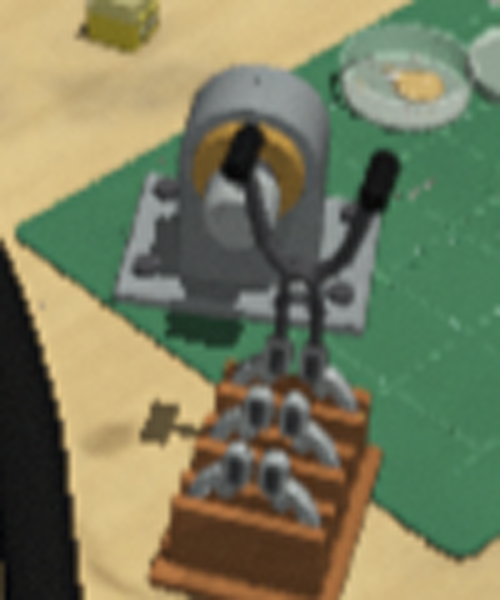

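View pics/c2.png

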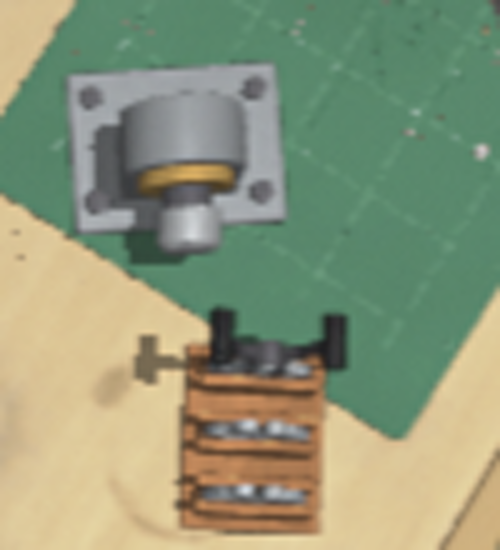

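Two pedestals could be the one meant: top (335,195) and top (342,303). The first is about 42 px wide, or roughly 110 mm, which fits. The second is about 30 px, or roughly 77 mm, so it is the smaller variant. In the crops the pliers stand in the rack slot nearest that pedestal. Their bars are at top (344,232) and (367,233), and at scene (359,300) and (386,306).

Run:
```python
from h import *
s=np.load("s.npy",allow_pickle=True).item();t=np.load("t.npy",allow_pickle=True).item()
np.set_printoptions(precision=4,suppress=True)
S=lambda x,y:(310+x/5-.4,270+y/5-.4); T=lambda x,y:(300+x/5-.4,165+y/5-.4)
L,e=tri(s,S(243,152),t,T(222,336));print("L",L,e)
Rr,e=tri(s,S(380,181),t,T(335,342));print("R",Rr,e)
d=L-Rr;print("yaw(line from +y dir)",np.degrees(np.arctan2(-d[0],d[1])),np.linalg.norm(d),(L+Rr)/2)
# base plate corners (FL,FR,BR,BL) top & scene
ct=[T(77,232),T(286,219),T(278,64),T(67,76)]
P=np.array([atz(t,p,.010) for p in ct]);print(P)
print("w,d",[np.linalg.norm(P[i]-P[(i+1)%4]) for i in range(4)])
for a,b in((1,0),(2,3)):
    v=P[b]-P[a];print("ped yaw",np.degrees(np.arctan2(-v[0],v[1])))
for a,b in((0,3),(1,2)):
    v=P[b]-P[a];print("ped yaw",np.degrees(np.arctan2(v[1],v[0])))
print("ctr",P.mean(0))
# small ped base approx
# rack corners top plane at z .042? bottom base
print("rack", [atz(t,T(*p),.008) for p in((181,525),(320,530))])
# nose
print("nose tri",tri(s,S(241,221),t,T(189,248)))
print("nose ends at z75 from top", atz(t,T(189,250),.075))
```

```text
L [ 0.531  -0.2928  0.1541] 0.00015784294912738652
R [ 0.5295 -0.3452  0.1537] 1.004308881705225e-05
yaw(line from +y dir) -1.702803600023951 0.05246499798113429 [ 0.5302 -0.319   0.1539]
[[ 0.603  -0.2249  0.01  ]
 [ 0.6123 -0.3331  0.01  ]
 [ 0.6943 -0.3279  0.01  ]
 [ 0.6852 -0.2179  0.01  ]]
w,d [np.float64(0.1086017069393831), np.float64(0.08208808854149122), np.float64(0.11032953429213384), np.float64(0.08251655145800305)]
ped yaw 4.927584199638118
ped yaw 4.6946104404006235
ped yaw 4.862045453575686
ped yaw 3.65624809464529
ctr [ 0.6487 -0.2759  0.01  ]
rack [array([ 0.4525, -0.2815,  0.008 ]), array([ 0.4515, -0.3528,  0.008 ])]
nose tri (array([ 0.5855, -0.2815,  0.0747]), np.float64(0.002587845495824714))
nose ends at z75 from top [ 0.5841 -0.2803  0.075 ]
```

Run:
```python
from h import *
import workcell
print([a for a in dir(bot) if a[0]!='_'],[a for a in dir(workcell) if a[0]!='_'])
s=np.load("s.npy",allow_pickle=True).item()
P=np.array([[.625,0,z] for z in(.231,.35,.4,.5,.6,.7)]);print(proj(s,P).round())
```

```text
['IKError', 'job_done', 'tcp_to_grasp'] ['bot', 'imaging', 'observe']
[[234. 219.]
 [228. 166.]
 [226. 141.]
 [221.  88.]
 [215.  28.]
 [208. -39.]]
```

{"name": "send_rows", "arguments": {"plan": "0 0 -0.04 0 0 0 0.085; 0 0 -0.08 0 0 0 0.085; 0 0 -0.12 0 0 0 0.085; 0 0 -0.16 0 0 0 0.085; 0 0 -0.2 0 0 0 0.085; 0 0 -0.24 0 0 0 0.085; 0 0 -0.28 0 0 0 0.085; 0 0 -0.32 0 0 0 0.085"}}

```text
clock: 0.87
position: [0.6243, -0.0001, 0.5535]
tool_rot: [3.141, -0.0, 1.571]
force: [1.0, 0.5, -0.3]
grip_width: 0.0851
finger_force: 0.0
```

{"name": "send_rows", "arguments": {"plan": "-0.033 -0.023 0 0 0 6.9 0.085; -0.067 -0.046 0 0 0 13.8 0.085; -0.1 -0.068 0 0 0 20.7 0.085; -0.133 -0.091 0 0 0 27.6 0.085; -0.167 -0.114 0 0 0 34.5 0.085; -0.2 -0.137 0 0 0 41.4 0.085; -0.233 -0.16 0 0 0 48.3 0.085; -0.267 -0.182 0 0 0 55.2 0.085; -0.3 -0.205 0 0 0 62.1 0.085; -0.3 -0.205 0 0 0 69 0.085"}}

```text
clock: 1.7
position: [0.4148, -0.306, 0.552]
tool_rot: [3.139, 0.001, 0.351]
force: [0.7, -0.3, -0.1]
grip_width: 0.0853
finger_force: 0.0
```

Run:
```python
from h import *
o=observe();print(o["qpos"].round(3),o["position"],o["tool_rot"],o["force"])
f=imaging.grab_frame("scene");g=imaging.grab_frame("top")
cv2.imwrite("pics/a1.png",np.hstack([cv2.resize(x["color"],(400,300),interpolation=cv2.INTER_AREA) for x in(f,g)])[...,::-1])
```

```text
[ 0.258  0.177  0.331  1.317 -0.056  1.655 -0.64 ] [ 0.41482922 -0.30600517  0.55202843] [3.13943400e+00 8.94469781e-04 3.51456011e-01] [ 0.72869824 -0.33846776 -0.07100362]
```

View pics/a1.png

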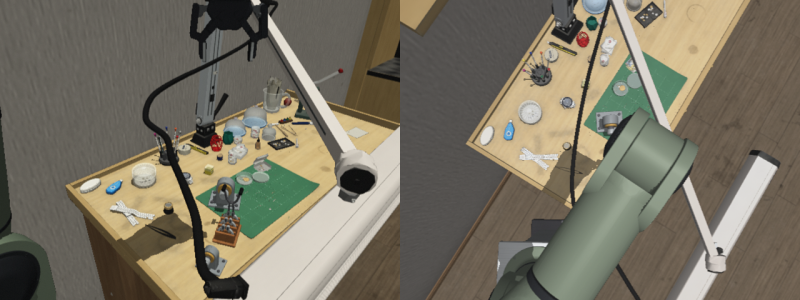

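The view shows the wrist above the cable and lamp, over the corridor between them. I'll descend part way and check the clearance.

{"name": "send_rows", "arguments": {"plan": "0.005 0 0.03 0 0 4 0.085; 0.01 0 0.06 0 0 8 0.085; 0.016 0 0.09 0 0 12 0.085; 0.016 0 0.12 0 0 16 0.085; 0.016 0 0.15 0 0 20 0.085; 0.016 0 0.18 0 0 21.8 0.085; 0.016 0 0.21 0 0 21.8 0.085; 0.016 0 0.24 0 0 21.8 0.085; 0.016 0 0.25 0 0 21.8 0.085"}}

```text
clock: 2.55
position: [0.4344, -0.2923, 0.2976]
tool_rot: [-3.139, 0.004, -0.008]
force: [0.4, 0.3, -0.6]
grip_width: 0.0848
finger_force: 0.0
```

Run:
```python
from h import *
o=observe();print(o["qpos"].round(3),o["position"],o["tool_rot"],o["force"])
f=imaging.grab_frame("scene");g=imaging.grab_frame("top")
cv2.imwrite("pics/a2.png",np.hstack([f["color"][0:400,150:550],g["color"][0:400,150:550]])[...,::-1])
```

```text
[ 0.222  0.303  0.33   1.792 -0.11   1.069 -0.987] [ 0.43436217 -0.29233486  0.29763198] [-3.13922074  0.00423608 -0.00795713] [ 0.44178803  0.33489038 -0.57497967]
```

View pics/a2.png

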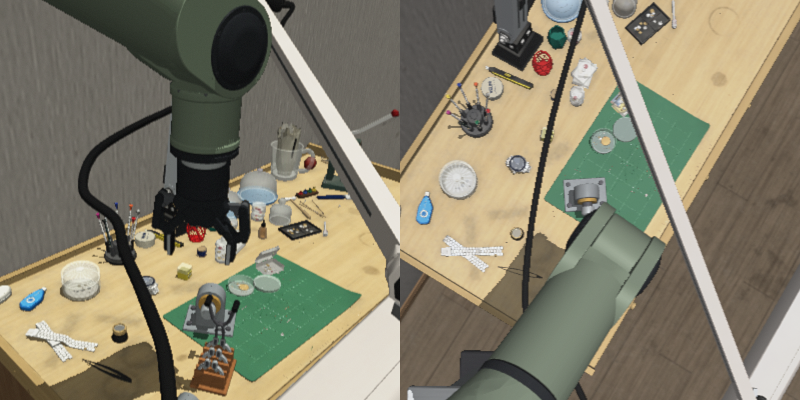

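Top view: the wrist housing sits between the cable (gap about 4 cm) and the lamp arm (gap about 3.5 cm). I'll quantify the wrist cap's height and reach, because it will pass just under the lamp arm.

Run:
```python
from h import *
np.set_printoptions(precision=3,suppress=True)
s=np.load("s.npy",allow_pickle=True).item();t=np.load("t.npy",allow_pickle=True).item()
o=observe();p=o["position"];u=np.array([-.37,-.93,0])
e,d=ray(s,(392,45))
# e+d*k = p + a u + z
A=np.array([[d[0],-u[0]],[d[1],-u[1]]]);k,a=np.linalg.solve(A,(p-e)[:2]);c=e+d*k
print("cap centre",c,"a",a,"dz over TCP",c[2]-p[2],"radius",44/s["fy"]*k, 48/s["fy"]*k)
A0=np.array([.18,-.54,.47]);B=np.array([.65,-.33,.63]);w=(B-A0)/np.linalg.norm(B-A0)
def clear(tcp,r,dz,a,ang):
    u=np.array([np.cos(ang),np.sin(ang),0]);v=np.array([-u[1],u[0],0])
    th=np.linspace(0,2*np.pi,73);best=9
    for aa in np.linspace(-a,a,15):
        P=tcp+[0,0,dz]+aa*u+r*(np.cos(th)[:,None]*v+np.sin(th)[:,None]*[0,0,1])
        q=P-A0;D=np.linalg.norm(q-(q@w)[:,None]*w,axis=1);best=min(best,D.min())
    return best
for r in(.05,.06,.07):
  print(r,[clear(np.array(x),r,c[2]-p[2],a,np.arctan2(u[1],u[0])).round(3) for x in([.434,-.292,.298],[.434,-.292,.23],[.434,-.31,.15],[.53,-.319,.14],[.53,-.319,.181],[.611,-.279,.181])])
# lamp arm width in top view: project
print(proj(t,[A0,B,.5*(A0+B)]), proj(s,[A0,B]))
```

```text
cap centre [ 0.417 -0.338  0.628] a 0.04789533950193717 dz over TCP 0.32792551721317664 radius 0.05169332071497968 0.05639271350725056
0.05 [np.float64(0.064), np.float64(0.055), np.float64(0.07), np.float64(0.07), np.float64(0.035), np.float64(0.06)]
0.06 [np.float64(0.056), np.float64(0.048), np.float64(0.062), np.float64(0.061), np.float64(0.026), np.float64(0.052)]
0.07 [np.float64(0.048), np.float64(0.041), np.float64(0.055), np.float64(0.053), np.float64(0.018), np.float64(0.043)]
[[499.874 418.972]
 [389.188 109.164]
 [448.038 273.883]] [[562.314 303.753]
 [412.934  16.874]]
```

{"name": "send_rows", "arguments": {"plan": "0 0.005 0.036 0 0 1 0.085; 0 0.01 0.072 0 0 1 0.085; 0 0.015 0.108 0 0 1 0.085; 0 0.02 0.138 0 0 1 0.085; 0.02 0.027 0.14 0 0 1 0.085; 0.045 0.027 0.14 0 0 1 0.085; 0.07 0.027 0.14 0 0 1 0.085; 0.096 0.027 0.14 0 0 1 0.085; 0.096 0.027 0.14 0 0 1 0.085"}}

```text
clock: 3.4
position: [0.5365, -0.3214, 0.1629]
tool_rot: [3.141, -0.004, -0.025]
force: [0.8, -0.5, -0.4]
grip_width: 0.0854
finger_force: 0.0
```

Run:
```python
from h import *
o=observe();print(o["qpos"].round(3),o["position"],o["tool_rot"],o["force"])
f=imaging.grab_frame("scene");g=imaging.grab_frame("top")
a=crop(f,320,240,100,120,4);b=crop(g,270,150,100,120,4)
cv2.imwrite("pics/a3.png",np.hstack([a,b]))
```

```text
[ 0.259  0.615  0.281  1.677 -0.212  0.876 -0.97 ] [ 0.5365121  -0.3214137   0.16286614] [ 3.14129344 -0.00422574 -0.02543297] [ 0.75111363 -0.50618837 -0.43796434]
```

View pics/a3.png

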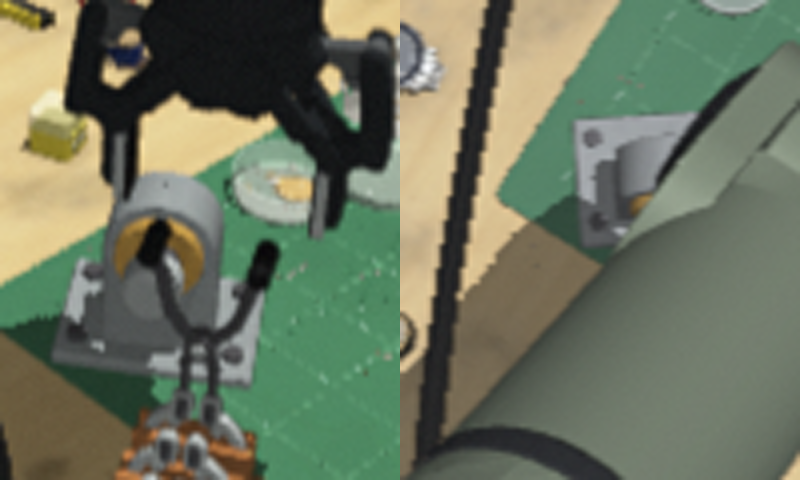

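The scene view shows the open fingers straddling the bars: tips at (350,289) and (400,299), bars at (359,300) and (386,305). I'll let the arm settle before correcting.

{"name": "send_rows", "arguments": {"plan": "0 0 0 0 0 0 0.085; 0 0 0.005 0 0 0 0.085; 0 0 0.005 0 0 0 0.085"}}

```text
clock: 3.75
position: [0.53, -0.3227, 0.1561]
tool_rot: [-3.141, 0.0, -0.032]
force: [-0.2, 0.2, -0.4]
grip_width: 0.0852
finger_force: 0.0
```

{"name": "send_rows", "arguments": {"plan": "0 -0.0037 0.015 0 0 0 0.085; 0 -0.0037 0.029 0 0 0 0.085; 0 -0.0037 0.029 0 0 0 0.085; 0 -0.0037 0.029 0 0 0 0.085; 0 -0.0037 0.029 0 0 0 0.066; 0 -0.0037 0.029 0 0 0 0.064; 0 -0.0037 0.029 0 0 0 0.062", "grip_force": 40}}

```text
clock: 4.33
position: [0.5311, -0.3193, 0.1283]
tool_rot: [3.141, -0.001, -0.032]
force: [-0.2, 0.8, 7.2]
grip_width: 0.062
finger_force: 4.3
```

{"name": "send_rows", "arguments": {"plan": "0 0 -0.001 0 0 0 0.057; 0 0 -0.003 0 0 0 0.051; 0 0 -0.005 0 0 0 0.045; 0 0 -0.007 0 0 0 0.039; 0 0 -0.009 0 0 0 0.033; 0 0 -0.010 0 0 0 0.025; 0 0 -0.010 0 0 0 0.02; 0 0 -0.010 0 0 0 0.02; 0 0 -0.010 0 0 0 0.02"}}

```text
clock: 5.08
position: [0.5309, -0.319, 0.1376]
tool_rot: [3.141, -0.001, -0.031]
force: [0.2, 0.6, 7.6]
grip_width: 0.0257
finger_force: 40.6
```

Run:
```python
from h import *
o=observe();print(o["position"],o["tool_rot"],o["force"],o["moment"],o["grip_width"],o["finger_force"])
f=imaging.grab_frame("scene")
cv2.imwrite("pics/a4.png",crop(f,320,250,100,120,5))
```

```text
[ 0.53088003 -0.31902978  0.13758715] [ 3.14137754e+00 -5.49272494e-04 -3.14364788e-02] [0.1760354  0.57012136 7.6455424 ] [0.13005648 0.05564665 0.0289977 ] 0.025740659256278345 40.605120062828064
```

View pics/a4.png

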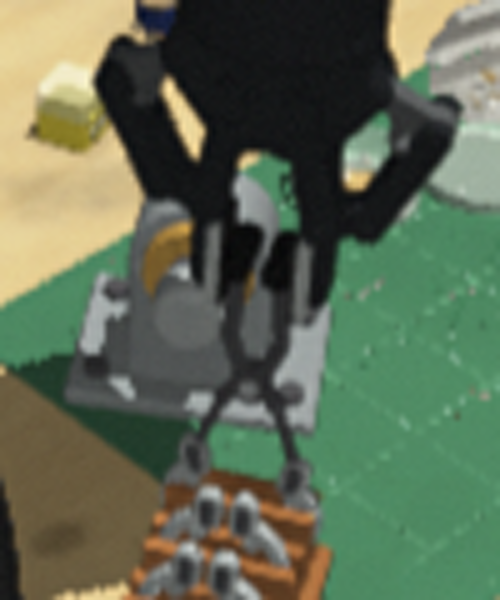

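Both bars are pinched between the pads at about (225–300, 230–290) in the crop, and the ring tips are spread in the slot. I'll lift, easing left along the slot to stay clear of the lamp.

{"name": "send_rows", "arguments": {"plan": "0 0 -0.005 0 0 0 0.02; 0 0 -0.01 0 0 0 0.02; 0 0 -0.016 0 0 0 0.02; 0 -0.002 -0.022 0 0 0 0.02; 0 -0.006 -0.027 0 0 0 0.02; 0 -0.011 -0.032 0 0 0 0.02; 0 -0.016 -0.037 0 0 0 0.02; 0 -0.02 -0.041 0 0 0 0.02; 0 -0.02 -0.041 0 0 0 0.02; 0 -0.02 -0.041 0 0 0 0.02"}}

```text
clock: 5.97
position: [0.5315, -0.2986, 0.1785]
tool_rot: [3.142, -0.0, -0.031]
force: [-0.0, 0.5, -2.3]
grip_width: 0.0255
finger_force: 39.5
```

{"name": "send_rows", "arguments": {"plan": "0 -0.006 0 0 0 -2.2 0.02; 0 -0.012 0 0 0 -4.4 0.02; 0 -0.016 0 0 0 -6.4 0.02; 0.01 -0.0176 0 0 0 -6.4 0.02; 0.02 -0.0176 0 0 0 -6.4 0.02; 0.03 -0.0176 0 0 0 -6.4 0.02; 0.038 -0.0176 0 0 0 -6.4 0.02; 0.038 -0.0176 0 0 0 -6.4 0.02; 0.038 -0.0176 0 0 0 -6.4 0.02; 0.038 -0.0176 0 0 0 -6.4 0.02"}}

```text
clock: 6.8
position: [0.5694, -0.2826, 0.1781]
tool_rot: [-3.142, 0.001, 0.08]
force: [-0.4, 0.2, -0.4]
grip_width: 0.0257
finger_force: 39.5
```

Run:
```python
from h import *
o=observe();print(o["position"],o["tool_rot"],o["force"],o["moment"],o["grip_width"])
f=imaging.grab_frame("scene");np.save("s2.npy",f,allow_pickle=True)
cv2.imwrite("pics/a5.png",crop(f,320,260,75,70,8))
n=np.array([.585,-.281,.075]);u=np.array([.9968,.08,0]);v=np.array([-.08,.9968,0])
th=np.radians([0,90,180,270])
for c,r in((n,.016),(n+.02*u,.016),(o["position"]-[.001,0,.1036],.019),(o["position"]-[.001,0,.1036],.031)):
    P=[c]+[c+r*(np.cos(a)*v+np.sin(a)*np.array([0,0,1])) for a in th]
    print(((proj(f,P)-[320,260]+.5)*8).round())
```

```text
[ 0.56936421 -0.28263824  0.17811524] [-3.14153789e+00  5.88881055e-04  8.00931509e-02] [-0.36731173  0.22215083 -0.37791029] [-0.06169899  0.04367565 -0.02956389] 0.025738017518643973
[[299. 434.]
 [238. 426.]
 [302. 386.]
 [361. 443.]
 [296. 482.]]
[[310. 386.]
 [250. 378.]
 [313. 338.]
 [371. 395.]
 [308. 434.]]
[[290. 477.]
 [216. 467.]
 [293. 419.]
 [364. 488.]
 [287. 534.]]
[[290. 477.]
 [170. 460.]
 [295. 382.]
 [411. 495.]
 [285. 570.]]
```

View pics/a5.png

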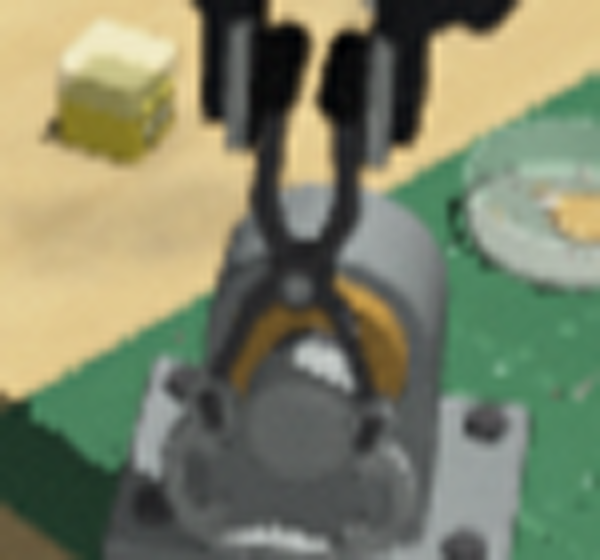

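The picture shows the spread ring centred at about (288,477) in the crop and the shaft face at (301,430). Sliding along the axis, the ring would pass about 1.2 mm too far left. I'll correct for that and slide half way on.

{"name": "send_rows", "arguments": {"plan": "0 0.0012 -0.0005 0 0 0 0.02; 0.003 0.0012 -0.0005 0 0 0 0.02; 0.006 0.0012 -0.0005 0 0 0 0.02; 0.009 0.0012 -0.0005 0 0 0 0.02; 0.012 0.0012 -0.0005 0 0 0 0.02; 0.016 0.0012 -0.0005 0 0 0 0.02; 0.02 0.0012 -0.0005 0 0 0 0.02; 0.024 0.0012 -0.0005 0 0 0 0.02; 0.024 0.0012 -0.0005 0 0 0 0.02; 0.024 0.0012 -0.0005 0 0 0 0.02"}}

```text
clock: 7.68
position: [0.5939, -0.2817, 0.1786]
tool_rot: [-3.142, 0.0, 0.08]
force: [-1.0, -0.7, -2.3]
grip_width: 0.0256
finger_force: 39.5
```

Run:
```python
from h import *
o=observe();print(o["position"],o["tool_rot"],o["force"],o["moment"],o["grip_width"])
```

```text
[ 0.59392491 -0.28173035  0.17861258] [-3.14155940e+00  2.59941140e-04  8.04542123e-02] [-0.95684089 -0.74596651 -2.30530796] [-0.01120523  0.06358141  0.00356902] 0.025589729752207763
```

No contact force, and the ring is about 7 mm onto the shaft. I'll slide on to the groove.

{"name": "send_rows", "arguments": {"plan": "0.003 0 0 0 0 0 0.02; 0.006 0 0 0 0 0 0.02; 0.009 0 0 0 0 0 0.02; 0.012 0 0 0 0 0 0.02; 0.0145 0 0 0 0 0 0.02; 0.0165 0 0 0 0 0 0.02; 0.0175 0 0 0 0 0 0.02; 0.0175 0 0 0 0 0 0.02; 0.0175 0 0 0 0 0 0.02; 0.0175 0 0 0 0 0 0.02"}}

```text
clock: 8.52
position: [0.6112, -0.2805, 0.1788]
tool_rot: [3.142, 0.0, 0.08]
force: [-0.2, 1.5, -2.4]
grip_width: 0.0253
finger_force: 39.5
```

Run:
```python
from h import *
o=observe();print(o["position"],o["tool_rot"],o["force"],o["moment"],o["grip_width"])
f=imaging.grab_frame("scene")
cv2.imwrite("pics/a6.png",crop(f,325,255,66,66,9))
c=o["position"]-[.001,0,.1036]
u=np.array([.9968,.08,0]);v=np.array([-.08,.9968,0]);n=np.array([.585,-.281,.075])
th=np.radians([0,90,180,270])
for k,r in((n,.016),(n+.031*u,.024),(c,.031),(c,.026)):
    P=[k]+[k+r*(np.cos(a)*v+np.sin(a)*np.array([0,0,1])) for a in th]
    print(((proj(f,P)-[325,255]+.5)*9).round().tolist())
```

```text
[ 0.6111504  -0.28046586  0.17878404] [3.14158218e+00 1.15766863e-04 8.01243479e-02] [-0.21368067  1.49052761 -2.41490069] [ 0.04279978  0.03296836 -0.00682535] 0.025270912912239145
[[291.0, 534.0], [222.0, 524.0], [294.0, 479.0], [361.0, 543.0], [288.0, 588.0]]
[[311.0, 451.0], [210.0, 437.0], [316.0, 369.0], [413.0, 465.0], [307.0, 530.0]]
[[314.0, 466.0], [183.0, 448.0], [320.0, 360.0], [446.0, 485.0], [308.0, 569.0]]
[[314.0, 466.0], [204.0, 451.0], [319.0, 378.0], [425.0, 482.0], [309.0, 553.0]]
```

View pics/a6.png

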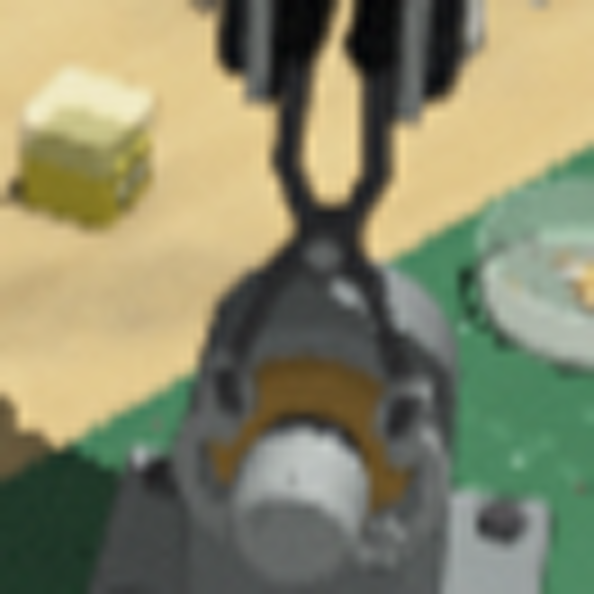

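The last view shows the spread ring around the shaft just in front of the brass collar. The ring's mid is at about (312,466) and the shaft axis there is at about (312,470), so it is centred and upright. I'll hold and check the forces.

{"name": "send_rows", "arguments": {"plan": "0 0 0 0 0 0 0.02; 0 0 0 0 0 0 0.02; 0 0 0 0 0 0 0.02; 0 0 0 0 0 0 0.02; 0 0 0 0 0 0 0.02; 0 0 0 0 0 0 0.02"}}

```text
clock: 9.07
position: [0.6113, -0.2804, 0.1788]
tool_rot: [3.142, 0.0, 0.08]
force: [0.0, 0.0, -1.7]
grip_width: 0.0254
finger_force: 39.5
```

{"name": "send_rows", "arguments": {"plan": "0 0 0 0 0 0 0.02; 0 0 0 0 0 0 0.02; 0 0 0 0 0 0 0.02"}}

```text
clock: 9.32
position: [0.6113, -0.2804, 0.1788]
tool_rot: [3.142, 0.0, 0.08]
force: [-0.7, -0.8, -1.3]
grip_width: 0.0257
finger_force: 39.5
```

```bash
python3 -c "
from workcell import bot
print(bot.job_done())"
```

```text
the job is handed in; nothing more can be done
None
```

I handed the job in at about 9.4 s, with the gripper alone holding the spread ring upright over the groove, centred on the shaft to within about 1 mm by my measurements. I saw no sign of contact while sliding it on.

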